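# Present the notched label slide

## Task

Two glass label slides for the pantry stand on edge in little wooden stands; pick out the one with a small notch in a corner, gripping it only on its clear part so that no finger covers the frosted end with the notch. Lift it a good 15 cm clear of the worktop and tip it about 45 degrees or more from upright so that its label side looks up (seen from the label side, as it stands, the notch is at the upper right). Finish while still holding it there, steady in the gripper; leave the spare slide and the things round about where they are.

Things in the scene. Friction and masses are not known exactly. Their poses are not given: they have to be found in the camera images.
- slide: the label slide to present: stiff glass plate 120 long x 60 high x 6 mm thick, 60 g, upright in stand_a. Origin: middle of its lower edge; z up along its height, y along its length to the frosted, notched end, x straight out of the label side. Frosted y +24 to +60 mm, clear y -60 to +24 mm. x is within 2 rad of world x
- slide_mid (a point): the centre of the notched slide, 30 mm above its lower edge (same axes as the slide)
- slide_label (a point): centre of the label, a matt off-white field 30 x 34 mm with ruled lines on the frosted end, on the label (+x) side only, at (3, 42, 22) mm in the slide's frame
- slide_notch (a point): middle of the notch, a 16 x 16 mm square cut from the upper corner of the frosted end (y +44 to +60, z 44 to 60 mm), at (0, 52, 52) mm in the slide's frame
- spare: the spare slide in the other stand: same size and frosted end, but with all four corners whole; same origin and axes. Leave it.
- stand_a: light wooden stand fixed to the worktop, 44 x 90 x 22 mm, with a slot along its own y (its 90 mm length), 9 mm wide, 14 mm deep, open above and at both ends; origin under its centre; slot floor 8 mm above the worktop. The notched slide stands in it with 1.5 mm play each side, same heading, lower 14 mm hidden, and lifts straight out. Left or right of the other stand
- stand_b: the second stand, just like the first; it holds the spare slide
- salt_shaker: glass salt shaker with a grey cap, 44 mm across, 90 mm tall, standing between the two stands; origin under its centre; leave it
- jam_jar: jam jar with a green lid, 71 mm across, 110 mm tall, behind the stands; origin under its centre; leave it

How it is judged (in metres and radians):
On the way:
1. the notched slide is held by the fingers clear above its stand (height (world z) of slide_mid above 0.075 m and contact force between slide and stand_a below 0.05 N and contact force between slide and the fingers above 1 N), for 0.2 s.
At the end, for the whole second after the job is handed in: notched slide held (over 1 N), centre over 0.13 m up, label side within 55 deg of straight up, TCP at slide y < 18 mm (off the frosted end), steady (under 30 mm/s, 0.2 rad/s), touching no stand, spare or bystander; spare within 15 mm, shaker, jar within 30 mm of their starts (contact force between slide and the fingers above 1 N and height (world z) of slide_mid above 0.13 m and angle between slide's own x axis and vertical below 0.96 rad and y of the grasp point in the frame of slide below 0.018 m and linear speed of slide below 0.03 m/s and angular speed of slide below 0.2 rad/s and contact force between slide and stand_a below 0.05 N and contact force between slide and stand_b below 0.05 N and contact force between slide and spare below 0.05 N and contact force between slide and salt_shaker below 0.05 N and contact force between slide and jam_jar below 0.05 N and distance of spare from where it was at the start of the episode below 0.015 m and distance of each of salt_shaker, jam_jar from where it was at the start of the episode below 0.03 m); the arm keeps its last pose, push and grip.
It fails at once if the spare slide is shifted or lifted (distance of spare from where it was at the start of the episode above 0.015 m).
It fails at once if the shaker or jar is pushed away or knocked over (distance of any of salt_shaker, jam_jar from where it was at the start of the episode above 0.03 m or angle between any of salt_shaker, jam_jar's own z axis and vertical above 0.5 rad).
It also fails if it takes over 32 s, if anything falls off the work surface, if the arm or the gripper's body presses on something with over 40 N, if the wrist force passes 120 N, or if a joint passes its speed limit or range.

## Robot

A 7-joint arm with a two-finger parallel gripper is mounted at the origin on a cart in front of the work surface, level with it; the furniture and walls round the work are solid. World frame = base frame: x ahead of the robot, y to its left, z up, the work surface at z = 0. Lengths are in mm, angles in rad, forces in N, time in s.
With the tool pointing down it reaches from about 400 to 850 mm from the base axis. Payload 10.4 kg.
Tool frame: the origin (TCP) lies between the finger pads, 19 mm behind the fingertips; this is the grasp point; z points along the fingers, y is the line along which they close (so a half turn about z gives the same grasp; the last joint's range is limited). The gripper opens to 85 mm and grips with 20 to 120 N. Pads are 22 mm wide; open, the fingers measure 114 mm over their backs; the gripper's body (76 mm by 85 mm) begins 54 mm behind the grasp point. The pads swing forward as they close: fully open they stand 13 mm farther back than shut.
Start: joints at [-1.336, 0.332, -0.065, 1.46, 0.022, 1.35, -0.088], TCP at [159.332, 604.37, 250.038] pointing down, gripper open.
Joint ranges: [-2.6, 2.6], [-0.5, 2.12], [-1.47, 1.34], [0.16, 2.42], [-1.27, 4.41], [0.06, 2.06], [-2.6, 2.6]. Speed limits (rad/s): [2.22, 2.22, 2.79, 2.79, 3.14, 3.14, 3.14].

## Interface

Orientations are given as a unit quaternion [x, y, z, w].
In Python, from plant import r, vision, jaws gives the robot as it stands (r), with the cameras (vision) and the gripper (jaws). Calls block until the motion is done:
- r.goto(position, orientation): joint-space move of the TCP to a pose.
- r.movel(position, v=150, attitude=None, force_limit=None): straight line of the TCP; attitude=None keeps the orientation; v is the mean speed in mm/s. With force_limit (N) it stops when the force on the tool has changed by that much, and returns True; else False.
- r.set_joints(angles): joint-space move.
- jaws.gripper_to(opening, squeeze=None): finger opening in mm; squeeze is the grip in N (None keeps the last); returns when the fingers have stopped.
- r.sleep(seconds).
- r.solve_ik(position, orientation): joint angles nearest the present ones, or None.
- vision.capture(name): name is "side" or "top" or "wrist"; returns the picture (384x512x3 uint8, red, green, blue); there is no depth.
- vision.get_calibration(name): a dict with "mtx" (3x3 intrinsics, pixels), "cam_to_world" (4x4, takes a point from camera to world coordinates). Camera axes: x right, y down, z forward; pixel columns grow to the right and rows downward; lengths in mm; the calibration is good to about 2 mm. A picture is of the moment at which its call begins: read the wrist's pose just before it. get_calibration takes no time and is no camera call; for the wrist camera it gives the pose at the moment of the call.
A pose or a line that the arm cannot do raises r.PlanningError and nothing moves.
- r.job_done(): hands the job in; it is judged then, once.
Readings, each from a call of its own:
- r.read_t(): time.
- r.read_qpos(): joint angles.
- r.read_joint_vel(): joint speeds.
- r.read_joint_efforts(): joint torques, N m.
- r.read_position(): TCP position.
- r.read_orientation(): TCP orientation.
- r.read_wrist_force(): force on the tool from outside, world axes, zero at the start.
- r.read_ft_torque(): the same for the moment, N m.
- r.read_opening(): finger opening in mm.
- r.read_grasp_force(): force on a finger pad.
Only numpy, scipy, OpenCV 4.12 (cv2) and the standard library are available. Lean on these libraries where they do the work, as an engineer would, in place of code of your own. Each camera call takes 0.05 s, during which the arm holds its last target. There are 200 camera calls.

## Working session

There is one attempt and no reset: what is moved stays moved. The work goes in short steps, each a Python script; the robot and the scene stay as the last script left them, time stands still between calls to the robot, and variables do not carry over. Pictures are saved under pics/ and viewed, at most 10 in all, crops included, and the job is handed in when it is done.

```bash
mkdir -p pics; ls
python3 - <<'E'
from plant import r, vision, jaws
import cv2
for n in("side","top"):
    im=vision.capture(n); cv2.imwrite(f"pics/{n}0.png",im[:,:,::-1])
    c=vision.get_calibration(n); print(n,c["mtx"].round(1).tolist(),c["cam_to_world"].round(3).tolist())
print(r.read_t(),r.read_position(),r.read_orientation())
E
```

```text
pics
plant.py
side [[445.6, 0.0, 252.7], [0.0, 445.6, 189.2], [0.0, 0.0, 1.0]] [[0.829, -0.24, 0.505, 94.859], [-0.559, -0.321, 0.765, -447.859], [-0.022, -0.916, -0.4, 414.941], [0.0, 0.0, 0.0, 1.0]]
top [[456.3, 0.0, 256.5], [0.0, 456.3, 189.0], [0.0, 0.0, 1.0]] [[-0.035, -0.978, 0.205, 382.415], [-0.999, 0.034, -0.009, 202.352], [0.002, -0.206, -0.979, 900.563], [0.0, 0.0, 0.0, 1.0]]
0.1 [159.28818729 604.04186288 249.30337063] [ 1.28563132e-01  9.91701119e-01 -6.39776867e-04 -5.31960164e-05]
```

View pics/side0.png

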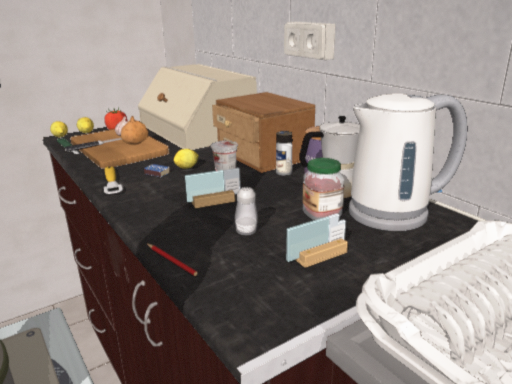

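View pics/top0.png

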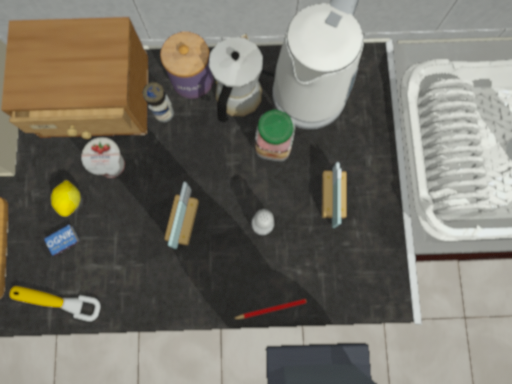

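Side view: stands at about (213,190) and (318,243). Top view: (182,218) and (337,194). I'll enlarge both to see which slide has the notch.

Run:
```python
import cv2,numpy as np
s=cv2.imread("pics/side0.png");t=cv2.imread("pics/top0.png")
z=lambda im,x,y:cv2.resize(im[y:y+56,x:x+76],None,fx=5,fy=5,interpolation=cv2.INTER_CUBIC)
z2=lambda im,x,y:cv2.resize(im[y:y+80,x:x+100],(380,304),interpolation=cv2.INTER_CUBIC)
cv2.imwrite("pics/z.png",np.vstack([np.hstack([z(s,175,158),z(s,280,212)]),np.hstack([z2(t,132,175),z2(t,287,152)])]))
```

```text
(no output)
```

View pics/z.png

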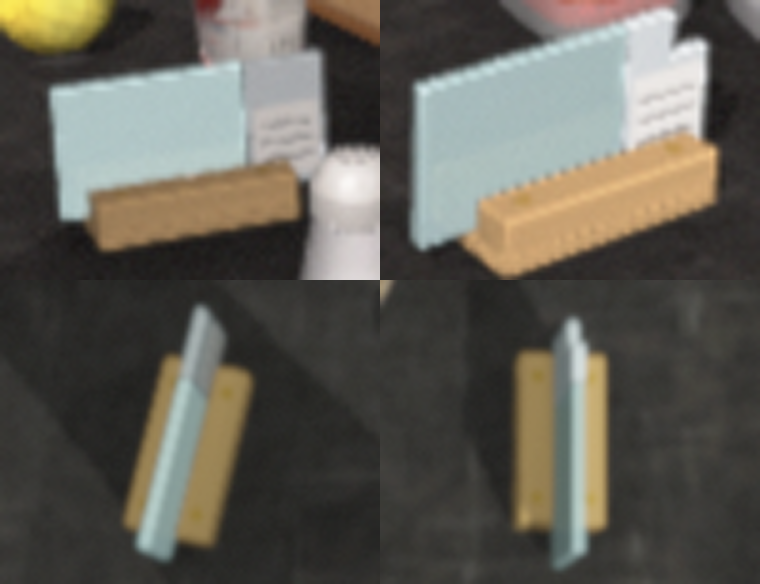

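The right-hand slide carries the notch. Its label faces the side camera (−y), and the frosted end points to +x. Next I'll measure the stand and the slide's top edge.

```bash
cat > h.py <<'E'
import numpy as np,cv2
def plane(c,uv,z):
    T=c["cam_to_world"];uv=np.atleast_2d(uv).astype(float)
    d=np.c_[uv,np.ones(len(uv))]@np.linalg.inv(c["mtx"]).T@T[:3,:3].T
    return T[:3,3]+d*((z-T[2,3])/d[:,2])[:,None]
E
python3 - <<'E'
from plant import r, vision, jaws
from h import *
im=cv2.imread("pics/top0.png");hsv=cv2.cvtColor(im,cv2.COLOR_BGR2HSV);c=vision.get_calibration("top")
m=cv2.inRange(hsv,(10,60,80),(30,255,255));k=np.zeros_like(m);k[150:240,310:365]=m[150:240,310:365]
p=plane(c,np.argwhere(k)[:,::-1],22)[:,:2].astype(np.float32)
b=cv2.minAreaRect(p);print("stand",len(p),b)
# glass: brightish, non wood
g=cv2.inRange(hsv,(0,0,95),(180,255,255))&~cv2.inRange(hsv,(10,60,40),(35,255,255));k=np.zeros_like(g);k[155:235,315:360]=g[155:235,315:360]
q=plane(c,np.argwhere(k)[:,::-1],68)[:,:2].astype(np.float32);print("slide",len(q),cv2.minAreaRect(q))
s=vision.get_calibration("side")
print("top near/far corner side",plane(s,[[287,228.6],[334.5,214]],68)) 
for v in(170,180,190,200,210,220): print(v,np.where(k[v])[0][[0,-1]],im[v,328:348].max(1))
# IK checks
from scipy.spatial.transform import Rotation as R
P=plane(c,[[337,194]],60)[0];q0=R.from_quat([1,0,0,0])
for s0 in(0,np.pi):
  G=q0*R.from_euler('z',s0)
  for th in(0,50,60,70): print(s0,th,r.solve_ik([P[0],P[1],55 if th==0 else 260],(R.from_euler('x',-th,degrees=True)*G).as_quat()))
E
```

```text
stand 787 ((552.8301391601562, 42.825260162353516), (47.53630447387695, 96.33528900146484), 85.69737243652344)
slide 526 ((542.4747314453125, 46.41150665283203), (18.745702743530273, 123.96730041503906), 84.75391387939453)
top near/far corner side [[488.59321848  50.34613333  68.        ]
 [585.94260039  43.28095711  68.        ]]
170 [333 342] [ 86  84  80  77  85 104 114 122 136 171 205 214 200 154 104  89  84  76
  66  60]
180 [333 340] [155 153 150 143 128 114 114 114 120 154 190 202 196 197 199 198 195 180
 134  77]
190 [333 340] [153 152 149 142 126 111 109 109 115 154 192 202 196 197 200 198 195 180
 133  75]
200 [333 340] [152 151 149 143 125 109 108 109 116 155 192 203 196 197 198 198 195 180
 133  74]
210 [333 340] [147 148 147 142 123 108 109 108 117 157 194 204 196 190 191 193 194 179
 131  74]
220 [334 341] [ 39  38  40  56  79  94 101 103 114 152 188 194 172 123  69  54  53  54
  55  55]
0 0 [-0.78110104  0.44153295  0.74086259  1.90461187 -0.36672607  0.93460013
 -1.43656844]
0 50 [-0.9342869   0.41647988  0.4680316   1.63298573  0.57431046  1.58395187
 -2.15996807]
0 60 [-0.94489241  0.49762917  0.43737765  1.62561997  0.6712526   1.65585309
 -2.22105081]
0 70 [-0.96013027  0.58556455  0.42610661  1.62081366  0.75577919  1.72503963
 -2.26890343]
3.141592653589793 0 [-0.62139748  0.39346722  0.54031113  1.89726455 -0.25093659  0.91775342
  1.60983156]
3.141592653589793 50 [-0.72499347  0.39240984  0.19901064  1.62093036  0.65303481  1.63700518
  0.91973679]
3.141592653589793 60 [-0.74636832  0.47155115  0.1759209   1.6137766   0.75553768  1.7214325
  0.85764461]
3.141592653589793 70 [-0.77426095  0.55623218  0.1762621   1.60946929  0.84419237  1.80175275
  0.81025058]
```

Run:
```python
from plant import r, vision, jaws
from h import *
c=vision.get_calibration("top");s=vision.get_calibration("side")
im=cv2.imread("pics/top0.png").max(2).astype(float)
# subpixel left edge of bright top face (rows over stand)
E=[]
for v in list(range(176,224,4)):
    row=im[v];u=334+np.argmax(row[334:344]>150);u=u-1+(150-row[u-1])/(row[u]-row[u-1]);E.append([u,v])
p=plane(c,E,68);print("left(+y) top edge",p[:,:2].round(1).tolist()); a=np.polyfit(p[:,0],p[:,1],1);print(a,np.degrees(np.arctan(a[0])))
q=plane(s,[[287,228.6],[339,214.4]],68);print("side",q,np.linalg.norm(q[1]-q[0]),np.degrees(np.arctan2(*(q[1]-q[0])[[1,0]])))
print("stand near/far edge at side", plane(s,[[280+102/5,212+243/5-43/5]],22))
print("near end top", plane(c,[[339,226.5],[338,163]],68))
```

```text
left(+y) top edge [[576.9, 44.0], [569.2, 43.8], [561.5, 44.4], [553.9, 44.8], [546.3, 45.4], [538.7, 46.0], [531.2, 46.5], [523.7, 47.1], [516.2, 47.6], [508.7, 48.2], [501.3, 48.7], [493.9, 49.0]]
[-6.80084478e-02  8.26968390e+01] -3.8906062018449132
side [[488.59321848  50.34613333  68.        ]
 [591.02616906  37.64810547  68.        ]] 103.21700091035949 -7.066579988852033
stand near/far edge at side [[508.99461597  39.76255164  22.        ]]
near end top [[481.75872432  46.13001964  68.        ]
 [602.00048365  39.35606023  68.        ]]
```

```bash
cat >> h.py <<'E'
from scipy.spatial.transform import Rotation as R
G=R.from_euler('z',-4,degrees=True)*R.from_quat([1,0,0,0])*R.from_euler('z',np.pi)
E
python3 - <<'E'
from plant import r, vision, jaws
from h import *
r.goto([540,43,190],G.as_quat());r.sleep(.3)
c=vision.get_calibration("wrist");np.savez("w.npz",**c)
im=vision.capture("wrist");cv2.imwrite("pics/w.png",im[:,:,::-1]);print(r.read_t(),r.read_position(),c["cam_to_world"].round(2).tolist())
E
```

```text
2.8667 [540.01565792  43.18499369 189.99715326] [[0.07, 0.95, 0.3, 463.78], [1.0, -0.07, -0.02, 48.79], [-0.0, 0.3, -0.95, 315.52], [0.0, 0.0, 0.0, 1.0]]
```

View pics/w.png

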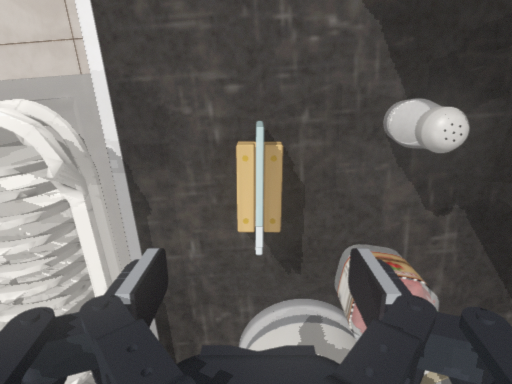

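The wrist view shows the slide's top edge at column 260, rows 122–254, almost edge-on. The shaker is at (430,125) and the jar at (380,290). I'll refine the pose and check clearances.

Run:
```python
from plant import r, vision, jaws
from h import *
w=dict(np.load("w.npz"));im=cv2.imread("pics/w.png");hsv=cv2.cvtColor(im,cv2.COLOR_BGR2HSV)
# slide: not wood, light
for v in (126,135,150,170,190,210,225,240,250): print(v,[int(x) for x in hsv[v,252:268,0]],[int(x) for x in hsv[v,252:268,2]])
print(plane(w,[[260,122],[260,254]],68))
c=vision.get_calibration("top");print("jar lid",plane(c,[[275,127],[293,127]],110),"shaker",plane(c,[[263,221]],85))
```

```text
126 [12, 13, 21, 45, 90, 90, 88, 90, 88, 90, 88, 85, 45, 8, 9, 9] [68, 70, 70, 79, 143, 172, 174, 172, 171, 170, 159, 115, 79, 68, 68, 67]
135 [8, 11, 11, 70, 88, 90, 90, 90, 89, 90, 90, 90, 83, 15, 13, 17] [64, 62, 59, 83, 167, 207, 214, 213, 213, 210, 199, 144, 78, 53, 53, 54]
150 [20, 19, 19, 18, 81, 85, 87, 88, 86, 85, 85, 40, 19, 19, 18, 18] [213, 183, 145, 159, 199, 216, 217, 215, 213, 211, 199, 152, 128, 147, 163, 164]
170 [20, 19, 19, 19, 81, 87, 88, 85, 85, 86, 84, 35, 18, 19, 19, 19] [215, 190, 151, 161, 202, 215, 216, 215, 214, 210, 190, 138, 138, 154, 163, 164]
190 [19, 19, 19, 19, 79, 87, 86, 86, 83, 85, 84, 24, 18, 18, 19, 18] [212, 189, 155, 163, 205, 215, 215, 213, 214, 212, 185, 132, 144, 159, 164, 165]
210 [19, 19, 18, 19, 84, 90, 90, 90, 89, 90, 84, 21, 19, 19, 18, 19] [212, 188, 153, 168, 211, 218, 216, 213, 213, 210, 178, 136, 150, 164, 165, 164]
225 [19, 18, 18, 21, 86, 92, 88, 88, 90, 90, 73, 19, 19, 19, 18, 20] [210, 187, 155, 174, 209, 214, 213, 212, 209, 205, 164, 135, 151, 164, 165, 162]
240 [21, 15, 17, 105, 94, 99, 99, 94, 99, 94, 100, 30, 4, 15, 17, 18] [71, 65, 71, 134, 219, 231, 231, 229, 230, 228, 178, 98, 69, 68, 63, 63]
250 [17, 13, 15, 90, 98, 98, 101, 98, 98, 94, 80, 23, 18, 12, 15, 17] [73, 74, 77, 130, 222, 232, 231, 230, 226, 205, 133, 84, 77, 74, 75, 73]
[[484.03341333  49.05963293  68.        ]
 [598.41580233  41.34123386  68.        ]]
jar lid [[662.59607664 157.51708103 110.        ]
 [661.47441079 124.72546211 110.        ]] shaker [[494.38521937 185.36003254  85.        ]]
```

Run:
```python
from plant import r, vision, jaws
from h import *
r.movel([538,44.7,52],v=100,attitude=G.as_quat())
f0=r.read_wrist_force()
jaws.gripper_to(14,squeeze=20); print("near",r.read_opening(),r.read_wrist_force()-f0)
im=vision.capture("wrist");cv2.imwrite("pics/g.png",im[:,:,::-1])
jaws.gripper_to(0,squeeze=20)
print(r.read_t(),r.read_position(),r.read_opening(),r.read_grasp_force(),r.read_wrist_force()-f0)
```

```text
near 13.733849603521875 [-0.43085228 -0.01371128 -0.38295724]
5.3417 [538.03839073  44.67532029  52.02374919] 5.7821671322891985 22.657770216464996 [-0.35165141  0.8314878   0.75486821]
```

Gripped: opening is 5.8 mm with almost no side force. Next, lift and tilt.

Run:
```python
from plant import r, vision, jaws
from h import *
jaws.gripper_to(0,squeeze=45)
r.movel([538,44.7,150],v=80)
r.movel([538,44.7,280],v=150)
print(r.read_t(),r.read_opening(),r.read_grasp_force())
ax=R.from_euler('z',-4,degrees=True).apply([1,0,0])
for th in (30,62):
    q=R.from_rotvec(-np.radians(th)*ax)*G
    r.movel([538,44.7,280],v=100,attitude=q.as_quat())
r.sleep(.7)
print(r.read_t(),r.read_position(),r.read_opening(),r.read_grasp_force(),abs(r.read_joint_vel()).max(), R.from_quat(r.read_orientation()).as_matrix().round(2).tolist())
for n in("side","wrist"): cv2.imwrite(f"pics/{n}2.png",vision.capture(n)[:,:,::-1])
a=cv2.imread("pics/side2.png");b=cv2.imread("pics/wrist2.png")
cv2.imwrite("pics/both2.png",np.hstack([cv2.resize(a[60:260,200:400],(400,400)),cv2.resize(b,(400,400))]))
```

```text
7.95 5.456932681405705 47.25929617881775
10.0333 [537.98799399  44.7346448  279.96477785] 5.555166148501115 47.15610444545746 0.001917210927496565 [[-1.0, 0.03, -0.06], [0.07, 0.47, -0.88], [0.0, -0.88, -0.47]]
```

View pics/both2.png

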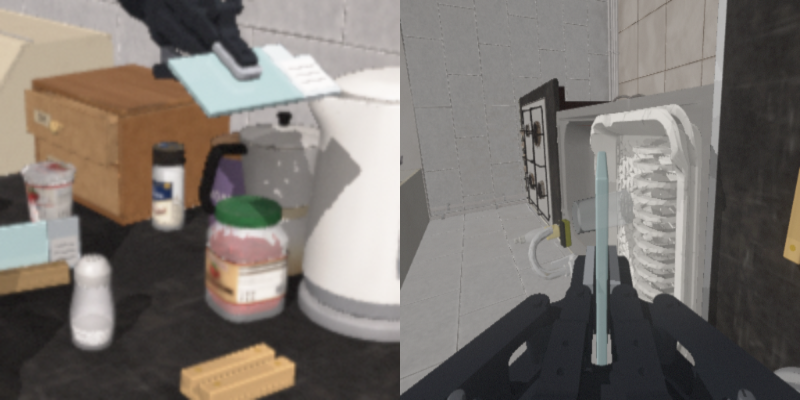

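The slide is held on its clear part with the label facing up, stand_a is empty, and the shaker, jar and spare look unmoved. Handing in.

```bash
python3 -c "
from plant import r, vision, jaws
print(r.job_done())"
```

```text
the job is handed in; nothing more can be done
None
```

I handed the job in with the notched slide held steady by its clear part, about 27 cm above the worktop, label up and tipped about 62° from upright; the spare, shaker and jar were left where they stood.

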